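# Fit the drive gear to a chaser's turntable

### The job

Take the brass gear with eight coarse teeth by its tall hub and lower it over the bare stub post beside the pitch pan, rocking it about its axis as needed, until its teeth mesh with the fixed toothed ring under the pan and it sits fully home on the post's collar. Keep hold of it until it is on the post and down at the ring's teeth (do not drop it from above), then let go. Leave the dark fine-toothed gear where it stands.

Things in the scene. Friction and masses are not known exactly. Their poses are not given: they have to be found in the camera images.
- pinion: loose brass gear, 200 to 420 g, upright. Origin: centre of underside, z up its axis. 8 straight teeth every 45 deg, one on its +x: 7.5 mm wide, rounded tips, radius 23.5 (root) to 38.5 mm (tip), 32 at pitch, height 0 to 16 mm. Round hub above, 30 mm across, height 16 to 75 mm; 22 mm bore right through. Gripped at height 60 mm, fingertips clear the pan when home.
- ring: locked steel ring with a low pan on it, axis 112 mm from the post's. Origin on its axis, 12 mm above the bench. 20 teeth every 18 deg, one on its +x: 7.5 mm wide, radius 70 to 86.5 mm, 80 at pitch, z 2 to 18 mm. Pan: radius 62 mm, top z 43 mm. Mesh: a gear tooth midway between two ring teeth on the line of axes (ring turned by a: gear by -2.5a); play 4 to 5 mm each way at the teeth.
- post_seat (a point): point on the axis of the fixed upright stub post, at the top of its 38 mm wide collar, where the gear's underside rests when home; 16 mm above the bench. Post 15 mm thick, tapering from 29 mm above this point to a 6 mm tip 41 mm above it; the gear's bore has 3.5 mm play all round. Unmeshed, the gear stops 14 mm too high on the ring's teeth and tips if let go.
- fine_gear: bystander: loose dark steel gear of the same size and hub (77 mm over the teeth, 75 mm tall), but with 16 close teeth that cannot mesh with the ring. Origin: centre of underside. Leave it alone.
Things that resemble listed ones, but are neither listed nor needed, are in the scene too. There is more than one size of the pinion; the job needs the smallest.

How it is judged:
By the outcome, as a careful person would: the job done as asked, in the order asked, and still so for the second after the job is handed in, with the robot touching nothing.
It also fails if it takes over 38 s, if anything falls off the work surface, if the arm or the gripper's body presses on something with over 40 N, if the wrist force passes 120 N, or if a joint passes its speed limit or range.

### The arm

A 6-joint arm with a two-finger parallel gripper is mounted at the origin on the work surface. World frame = base frame: x ahead of the robot, y to its left, z up, the work surface at z = 0. Lengths are in m, angles in rad, forces in N, time in s.
With the tool pointing down it reaches from about 0.375 to 0.9 m from the base axis. Payload 3.1 kg.
Tool frame: the origin (TCP) lies between the finger pads; the fingertips stand 8 mm ahead of it and the grasp point (between the pads) lies 11 mm behind it; z points along the fingers, y is the line along which they close (so a half turn about z gives the same grasp; the last joint's range is limited). The gripper opens to 87 mm and grips with 3 to 60 N. Pads are 19 mm wide; open, the fingers measure 117 mm over their backs; the gripper's body (75 mm by 190 mm) begins 51 mm behind the grasp point.
Start: joints at [-1.317, 0.527, 1.433, -0, 1.181, -0.178], TCP at [0.262, -0.567, 0.231] pointing down, gripper open.
Joint ranges: [-3.08, 3.08], [-0.75, 2.2], [0.22, 2.44], [-1.43, 4.57], [0, 2.65], [-2.85, 2.85]. Speed limits (rad/s): [2.79, 2.79, 3.14, 3.14, 3.14, 3.14].

### API

Orientations are given as a unit quaternion [x, y, z, w].
In Python, from rig import robot, vision, job gives the robot as it stands.
- The arm moves only by the shell command python3 -m handwheel 'ROWS' [OPENING] [FORCE]. ROWS is JSON, a list of rows, each a list of 4 numbers: the shift along the tool's x, y, z as a fraction of full scale, then the turn about the tool's z as a fraction of full scale. A call has 1 to 20 rows; each row is the pose to reach, as a shift and turn from the pose commanded when the call began, along the tool's axes at that moment, turning the shorter way round; what a row does not reach only later rows make up. Full scale, the value 1, is 300 mm for a shift and 2 pi rad for a turn. A row lasts 1/12 s, in which the tool goes at most 41.7 mm and 7.16 degrees, less where a joint would pass 70% of its speed; a pose out of reach is approached as far as the arm can. A call with a number of a shift or a turn outside -1 to 1 is refused whole. A call with a gripper value outside its range is refused whole. OPENING is the opening in per cent of the stroke, from 0 (shut) to 100 (fully open), set as the call begins (- or left out, the last holds). The fingers move at their own pace and stop on an object; FORCE is the grip in N (left out, the last holds). Time passes only in rows, so rows that repeat a pose let the fingers close. It gives the time, the measured TCP pose, the force, the opening and the grip force at its end, in the units of the state.
- robot.get_obs(): the state, without advancing time (a new reading comes with each control period).
- vision.camera(name): name is "side" or "top"; returns a dict with "frame" (480x640x3 uint8, red, green, blue), "K" (3x3 intrinsics, pixels), "cam_to_world" (4x4, takes a point from camera to world coordinates). Camera axes: x right, y down, z forward; pixel columns grow to the right and rows downward; lengths in m; the calibration is good to about 2 mm. A picture is of the moment at which its call begins. There is no depth.
- job.hand_in(): hands the job in; it is judged then, once.
Trained networks look in the newest picture that a camera, given by its name, has taken for a name from the list of things; names that differ only in an ending like _2 or _b are one class to them, and where a whole thing is asked for, a point or a joint stands for the part that bears it (a point fixed in the world has none). Each returns a list of dicts, best first, with "conf" (0 to 1); they miss things now and then, are a little off and sometimes report something else, mostly with a low value. They report only what shows in the picture. A call takes as long as a camera call. They do not tell look-alikes from the thing itself.
- vision.look_for(camera, label): "point" ([row, column] in pixels, amid what is visible of it).
- vision.outline_of(camera, label): "mask" (480x640 bool, what is visible of it) and "point" ([row, column] in pixels, amid what is visible of it).
The state is a dict: "time": time; "q": joint angles; "joint_velocities": joint speeds; "joint_torque": joint torques, N m; "position": TCP position; "tool_rot": TCP orientation; "ft_force": force on the tool from outside, world axes, zero at the start; "moment": the same for the moment, N m; "grip_width": finger opening in m; "grip_force": force on a finger pad.
Only numpy, scipy, OpenCV 4.12 (cv2) and the standard library are available. Lean on these libraries where they do the work, as an engineer would, in place of code of your own. Each camera call takes 0.05 s, during which the arm holds its last target. There are 200 camera calls.

## Working session

There is one attempt and no reset: what is moved stays moved. The work goes in short steps, Python scripts to look and compute and a shell command to move; the robot and the scene stay as the last step left them, time stands still between calls to the robot, and variables do not carry over. Pictures are saved under pics/ and viewed, at most 10 in all, crops included, and the job is handed in when it is done.

```bash
mkdir -p pics
cat > h.py <<'E'
import numpy as np,cv2
from rig import robot,vision,job
def pix2w(c,rc,z):
    K=np.array(c["K"]);T=np.array(c["cam_to_world"])
    d=T[:3,:3]@np.linalg.solve(K,[rc[1],rc[0],1.]);o=T[:3,3]
    return o+d*(z-o[2])/d[2]
def proj(c,p):
    K=np.array(c["K"]);T=np.array(c["cam_to_world"])
    q=K@(T[:3,:3].T@(np.array(p)-T[:3,3]));return q[1]/q[2],q[0]/q[2]
def save(c,n,crop=None,s=1):
    f=c["frame"]
    if crop: f=f[crop[0]:crop[1],crop[2]:crop[3]]
    cv2.imwrite("pics/"+n,cv2.resize(f[:,:,::-1],None,fx=s,fy=s,interpolation=cv2.INTER_CUBIC))
E
python3 - <<'E'
from h import *
np.set_printoptions(precision=3,suppress=True)
for n in("top","side"):
    c=vision.camera(n);save(c,n+"1.png");print(n,c["K"][0][0],c["cam_to_world"])
    for l,z in(("pinion",.075),("ring",.055),("fine_gear",.075),("post_seat",.016)):
        for d in vision.outline_of(n,l):
            print(l,round(d["conf"],2),np.round(d["point"]),pix2w(c,d["point"],z),d["mask"].sum())
o=robot.get_obs();print(o["tool_rot"],o["position"],o["time"],o["grip_width"])
E
```

```text
top 530.659673548829 [[ 0.022 -0.996  0.081  0.44 ]
 [-1.    -0.022 -0.007 -0.04 ]
 [ 0.009 -0.081 -0.997  1.089]
 [ 0.     0.     0.     1.   ]]
pinion 0.88 [174. 306.] [ 0.649 -0.019  0.075] 1287
pinion 0.81 [296. 351.] [ 0.415 -0.11   0.075] 1214
pinion 0.78 [236. 361.] [ 0.531 -0.127  0.075] 634
ring 0.61 [253. 197.] [0.492 0.189 0.055] 4784
fine_gear 0.55 [228. 458.] [ 0.551 -0.314  0.075] 930
fine_gear 0.35 [256. 198.] [0.486 0.184 0.075] 4680
post_seat 0.55 [246. 236.] [0.509 0.12  0.016] 3481
side 592.3872797429144 [[-0.788 -0.405  0.465  0.054]
 [-0.616  0.539 -0.575  0.564]
 [-0.017 -0.739 -0.674  0.747]
 [ 0.     0.     0.     1.   ]]
pinion 0.97 [249. 407.] [ 0.383 -0.074  0.075] 2383
pinion 0.76 [224. 258.] [0.623 0.028 0.075] 2102
pinion 0.56 [219. 353.] [ 0.498 -0.081  0.075] 1117
ring 0.56 [346. 250.] [0.466 0.218 0.055] 7661
post_seat 0.56 [368. 290.] [0.416 0.192 0.016] 4197
[ 0.977  0.215 -0.    -0.   ] [ 0.262 -0.567  0.231] 0.5 0.08712728163599426
```

View pics/top1.png

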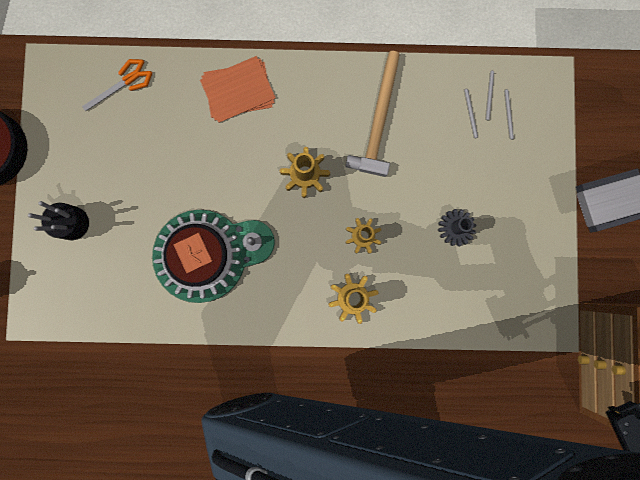

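View pics/side1.png

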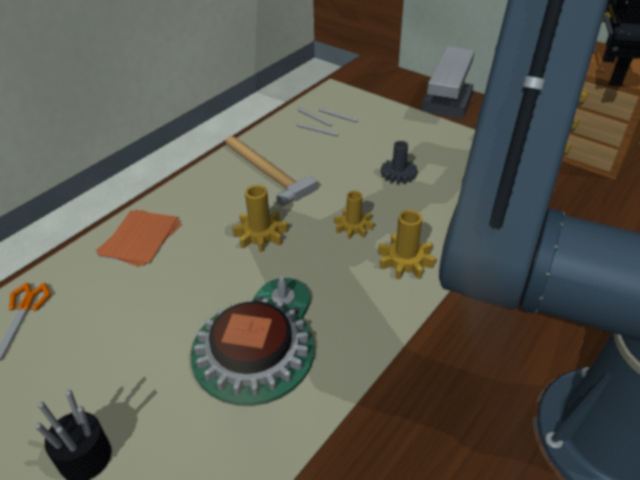

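Top view: three brass 8-tooth gears at (row, col) (174,306) large, (296,351) large and (236,363) small, plus the dark fine gear at (228,458). The small gear at (236,363) is the choice: about 37 px across, matching 77 mm. The ring is at (254,198) and the post at (241,253). Next I'll fit models to both and check with a crop.

```bash
cat >> h.py <<'E'
from scipy.ndimage import map_coordinates
from scipy.optimize import minimize
def projn(c,P):
    K=np.array(c["K"]);T=np.array(c["cam_to_world"])
    q=K@(T[:3,:3].T@(P-T[:3,3]).T);return q[1]/q[2],q[0]/q[2]
def sat(c):
    hsv=cv2.cvtColor(cv2.GaussianBlur(c["frame"],(0,0),.6),cv2.COLOR_RGB2HSV).astype(float);return hsv[:,:,1]/255
def gearpts(n,r0,r1,w,z,rout):
    # polar samples: inside teeth / gaps
    g=np.arange(-rout,rout+1e-9,.0012);X,Y=np.meshgrid(g,g);R=np.hypot(X,Y);A=np.arctan2(Y,X)
    p=2*np.pi/n;d=(A+p/2)%p-p/2;ins=(np.abs(R*np.sin(d))<w/2)&(R*np.cos(d)<r1)
    k=(R>r0)&(R<rout);return np.c_[X[k],Y[k],0*X[k]+z],ins[k]
def fit(cs,feats,pts,ins,x0,zoff,n,scan=True,sgn=1):
    def cost(v,verb=False):
        c,s=np.cos(v[2]),np.sin(v[2]);P=pts@np.array([[c,s,0],[-s,c,0],[0,0,1]])+[v[0],v[1],zoff];t=0
        for cam,f in zip(cs,feats):
            r,q=projn(cam,P);F=map_coordinates(f,[r,q],order=1);t-=sgn*(F[ins].mean()-F[~ins].mean())
        return t
    ph=np.arange(0,2*np.pi/n,np.pi/n/8)
    g=np.arange(-.012,.0121,.003)
    L=sorted((cost([x0[0]+a,x0[1]+b,p]),a,b,p) for a in g for b in g for p in ph)[0]
    r=minimize(cost,[x0[0]+L[1],x0[1]+L[2],L[3]],method="Nelder-Mead",options=dict(initial_simplex=np.array([[x0[0]+L[1],x0[1]+L[2],L[3]]]*4)+np.vstack([np.zeros(3),np.diag([.002,.002,.03])])))
    return r.x,r.fun
E
python3 - <<'E'
from h import *
np.set_printoptions(precision=4,suppress=True)
t=vision.camera("top");s=vision.camera("side");F=[sat(t),sat(s)]
pp=gearpts(8,.0235,.0385,.0075,.016,.042); rp=gearpts(20,.071,.0865,.0075,.018,.0885)
a=pix2w(t,(236,363),.016);b=pix2w(t,(254,198),.03);tip=pix2w(t,(240,253),.045);print("init",a,b,tip)
for k,(C,f) in dict(top=([t],F[:1]),side=([s],F[1:]),both=([t,s],F)).items():
    print(k,"pin",*fit(C,f,*pp,a,0,8),"ring",*fit(C,f,*rp,b,.012,20,sgn=-1))
T=cv2.resize(t["frame"][180:320,140:290],None,fx=5,fy=5,interpolation=cv2.INTER_CUBIC)[:, :,::-1]
P=cv2.resize(t["frame"][205:265,335:395],None,fx=5,fy=5,interpolation=cv2.INTER_CUBIC)[:, :,::-1]
S=cv2.resize(s["frame"][265:325,245:325],None,fx=5,fy=5,interpolation=cv2.INTER_CUBIC)[:, :,::-1]
# compose 750x600: ring+post scaled down part
im=np.zeros((600,800,3),np.uint8);im[:300,:300]=P;im[:300,300:700]=S
Z=cv2.resize(t["frame"][215:265,230:290],None,fx=5,fy=5,interpolation=cv2.INTER_CUBIC)[:,:,::-1];im[300:550,:300]=Z
cv2.imwrite("pics/c1.png",im)
E
```

```text
init [ 0.5362 -0.1369  0.016 ] [0.4915 0.193  0.03  ] [0.5208 0.0826 0.045 ]
top pin [ 0.5377 -0.1372  0.3881] -0.3751029140509182 ring [0.4894 0.1953 0.168 ] -0.34460640399112263
side pin [ 0.5312 -0.131   0.3791] -0.2043816671308138 ring [0.4826 0.2008 0.1706] -0.11847287812118162
both pin [ 0.5371 -0.1369  0.3867] -0.5134570286094706 ring [0.489  0.1957 0.1679] -0.42552950192499045
```

View pics/c1.png

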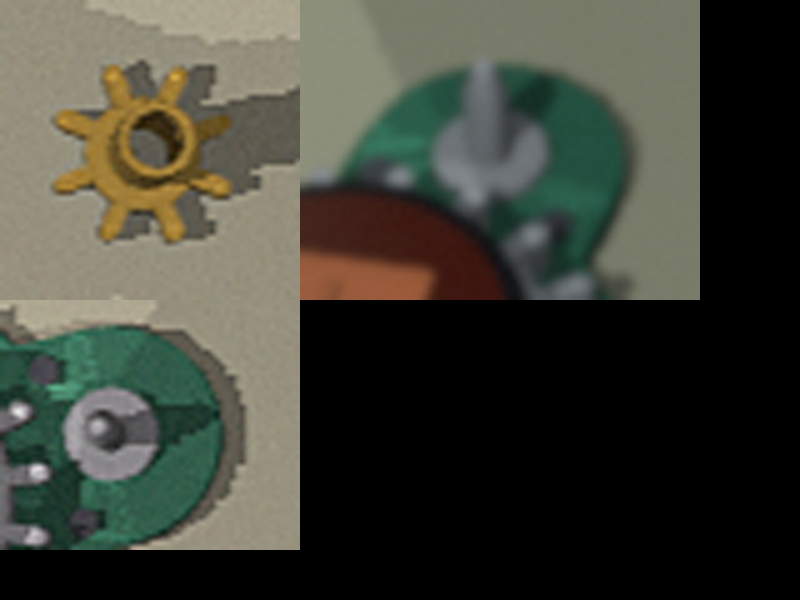

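The crop shows the small brass gear with eight coarse teeth and its hub top at about (233,366) in the top view. The post has its collar at about (241.6,252.4) and its tip at about (241,251).

Run:
```python
from h import *
np.set_printoptions(precision=4,suppress=True)
t=vision.camera("top");s=vision.camera("side")
print("hub",pix2w(t,(233.5,366.2),.075),"collar",pix2w(t,(241.6,252.4),.016),"tip",pix2w(t,(241,250.8),.055))
print("side collar",pix2w(s,(298,283),.016),"tip",pix2w(s,(277.5,281.8),.057))
r=np.array([.4894,.1953]);p=pix2w(t,(241.6,252.4),.016)[:2]
d=p-r;L=np.hypot(*d);th=np.arctan2(d[1],d[0]);print("dist",L,"seat",r+d/L*.112,"dir",th)
o=robot.get_obs();print(o["position"],o["q"])
a=.168
ph=th+np.pi   # direction from post to ring
# ring tooth phase at line: gap fraction; gear tooth must sit at ph + offset
u=((th-a)/(np.pi/10))  # teeth at integer
off=(u-np.floor(u)-.5)*np.pi/10 # line is ahead of gap centre by off
# ring gap centre at th-off ; gear tooth at ph+off*80/32
g=ph+off*2.5
print("gear tooth phase mod45 deg",np.degrees(g)%45,"now",np.degrees(.388)%45, "off",np.degrees(off))
```

```text
hub [ 0.5359 -0.1376  0.075 ] collar [0.5198 0.0871 0.016 ] tip [0.518  0.0857 0.055 ]
side collar [0.5135 0.0934 0.016 ] tip [0.518  0.0874 0.057 ]
dist 0.11234867222712852 seat [0.5197 0.0875] dir -1.2970332718881319
[ 0.2622 -0.5674  0.2306] [-1.3165  0.5275  1.4327 -0.      1.1814 -0.1785]
gear tooth phase mod45 deg 8.334909319185869 now 22.230762451075943 off -2.9402233254319836
```

```bash
python3 -m handwheel '[[0.72,-0.46,0,0],[0.72,-0.46,0,0],[0.72,-0.46,0,0],[0.72,-0.46,0,0],[0.72,-0.46,0,0],[0.72,-0.46,0,0],[0.72,-0.46,0,0],[0.72,-0.46,0,0],[0.72,-0.46,0,0],[0.72,-0.46,0,0]]' 70
python3 -m handwheel '[[0.71,-0.455,0,0],[0.71,-0.455,0,0],[0.71,-0.455,0,0],[0.71,-0.455,0,0],[0.71,-0.455,0,0],[0.71,-0.455,0,0],[0.71,-0.455,0,0],[0.71,-0.455,0,0],[0.71,-0.455,0.3,0],[0.71,-0.455,0.3,0],[0.71,-0.455,0.3,0],[0.71,-0.455,0.3,0]]'
python3 - <<'E'
from h import *
np.set_printoptions(precision=4,suppress=True)
s=vision.camera("side");save(s,"s2.png",(120,300,240,480),3)
o=robot.get_obs();p=o["position"];R=2*np.arctan2(o["tool_rot"][1],o["tool_rot"][0]);print(p,np.degrees(R),o["tool_rot"],o["time"],o["q"],o["ft_force"])
d=np.array([.537-p[0],-.137-p[1]]);c,s_=np.cos(R),np.sin(R);print("rows xy",np.array([d@[c,s_],d@[s_,-c],p[2]-.049])/.3)
E
```

```text
time: 1.53
position: [0.4001, -0.353, 0.2307]
tool_rot: [0.977, 0.214, 0.0, 0.001]
ft_force: [-0.3, -0.6, -0.2]
grip_width: 0.0609
grip_force: 0.0
time: 2.53
position: [0.5336, -0.1395, 0.1379]
tool_rot: [0.977, 0.213, -0.003, -0.002]
ft_force: [0.4, -0.2, 0.4]
grip_width: 0.061
grip_force: 0.0
[ 0.5356 -0.14    0.1401] 24.636489931356095 [ 0.977   0.2133 -0.001  -0.0006] 2.5833 [-0.4575  0.5576  1.6958 -0.0004  0.8906  0.6836] [0.0742 0.3928 0.5437]
rows xy [ 0.0085 -0.0073  0.3035]
```

View pics/s2.png

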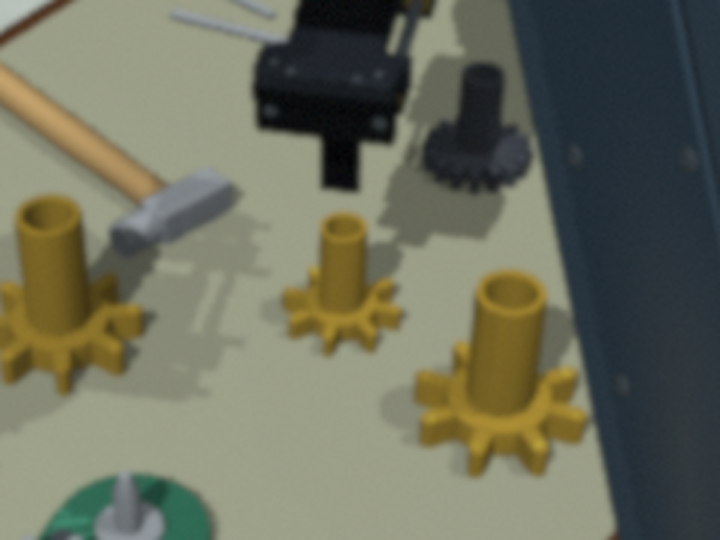

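Side crop: the fingers stand directly above the small gear's hub (crop column ~340 for both), and the two larger gears are clear to either side. Descending and gripping.

```bash
python3 -m handwheel '[[0.008,-0.007,0,0],[0.008,-0.007,0.1,0],[0.008,-0.007,0.2,0],[0.008,-0.007,0.26,0],[0.008,-0.007,0.3,0],[0.008,-0.007,0.303,0],[0.008,-0.007,0.303,0]]'
python3 -m handwheel '[[0,0,0,0],[0,0,0,0],[0,0,0,0],[0,0,0,0],[0,0,0,0],[0,0,0,0],[0,0,0,0],[0,0,0,0]]' 20 30
python3 -m handwheel '[[0,0,-0.1,0],[0,0,-0.2,0],[0,0,-0.3,0],[0,0,-0.35,0],[0,0,-0.35,0]]'
python3 - <<'E'
from h import *
np.set_printoptions(precision=4,suppress=True)
o=robot.get_obs();p=o["position"];R=2*np.arctan2(o["tool_rot"][1],o["tool_rot"][0]);print(p,np.degrees(R),o["time"],o["q"],o["ft_force"],o["grip_width"])
d=np.array([.5195-p[0],.087-p[1]]);c,s_=np.cos(R),np.sin(R);print("rows xy",np.array([d@[c,s_],d@[s_,-c]])/.3)
s=vision.camera("side");save(s,"s3.png",(100,340,200,520),2)
E
```

```text
time: 3.17
position: [0.539, -0.1361, 0.0511]
tool_rot: [0.977, 0.215, 0.001, 0.001]
ft_force: [0.1, -0.1, -0.1]
grip_width: 0.0612
grip_force: 0.0
time: 3.83
position: [0.5386, -0.1359, 0.0501]
tool_rot: [0.977, 0.215, 0.001, 0.001]
ft_force: [0.3, -1.2, 2.8]
grip_width: 0.0287
grip_force: 29.8
time: 4.25
position: [0.5393, -0.1358, 0.1575]
tool_rot: [0.977, 0.215, 0.002, 0.002]
ft_force: [0.2, -0.2, -2.4]
grip_width: 0.0284
grip_force: 29.8
[ 0.5393 -0.1358  0.1575] 24.801207086317543 4.25 [-0.4477  0.5316  1.6818  0.0003  0.9226  0.69  ] [ 0.1601 -0.2184 -2.4314] 0.028401261270050816
rows xy [ 0.2515 -0.7018]
```

View pics/s3.png

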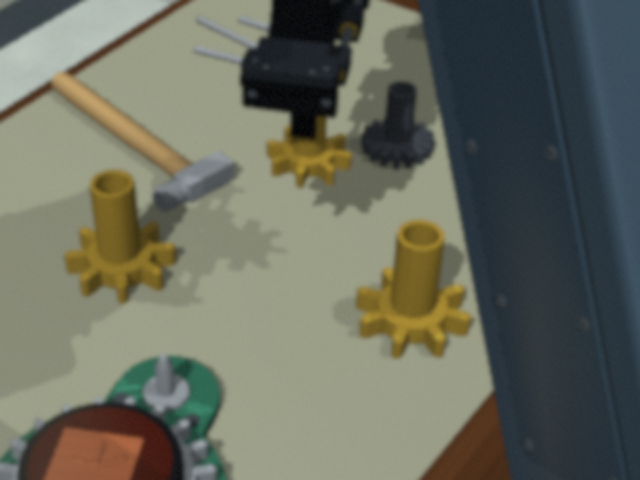

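Gear held upright (crop (310,160)), nothing else disturbed. Carrying it above the post with a +76° world turn (tool turn −0.211).

```bash
python3 -m handwheel '[[0.06,-0.14,0,-0.02],[0.11,-0.28,0,-0.04],[0.15,-0.42,0,-0.06],[0.2,-0.54,0,-0.08],[0.23,-0.64,0,-0.1],[0.251,-0.702,0,-0.12],[0.251,-0.702,0,-0.14],[0.251,-0.702,0,-0.16],[0.251,-0.702,0,-0.18],[0.251,-0.702,0,-0.2],[0.251,-0.702,0.04,-0.211],[0.251,-0.702,0.05,-0.211],[0.251,-0.702,0.05,-0.211],[0.251,-0.702,0.05,-0.211]]'
python3 - <<'E'
from h import *
np.set_printoptions(precision=4,suppress=True)
s=vision.camera("side");t=vision.camera("top")
o=robot.get_obs();p=o["position"];q=o["tool_rot"];R=2*np.arctan2(q[1],q[0]);print(p,q,np.degrees(R),o["time"],o["q"],o["ft_force"],o["grip_width"])
a=cv2.resize(s["frame"][180:350,190:390],(800,680)[::1],interpolation=cv2.INTER_CUBIC)[:600]
cv2.imwrite("pics/s4.png",a[:,:,::-1]);save(t,"t4.png",(180,320,140,330),4)
zu=p[2]-.050
pp=gearpts(8,.0235,.0385,.0075,.016,.042)
hub=p[:2]; print("expected gear centre in side px",proj(s,[p[0],p[1],zu]),"zu",zu)
for n,c in(("side",s),("top",t)): print(n,*fit([c],[sat(c)],*pp,hub,zu,8))
E
```

```text
time: 5.47
position: [0.5166, 0.0875, 0.1383]
tool_rot: [0.638, 0.77, -0.001, -0.001]
ft_force: [-0.1, 0.1, -2.7]
grip_width: 0.0285
grip_force: 29.8
[0.5176 0.0874 0.1393] [ 0.6382  0.7699 -0.0003 -0.0004] 100.6869428872355 5.5667 [-0.0458  0.5279  1.7691  0.0001  0.8456 -0.2324] [-0.0383 -0.2566 -2.1055] 0.028168383310025386
expected gear centre in side px (np.float64(263.4153580364091), np.float64(280.80069533439706)) zu 0.08928839688137157
side [0.5078 0.0931 0.1184] -0.22632871711550612
top [0.5012 0.0763 0.7724] -0.04700007597041528
```

View pics/s4.png

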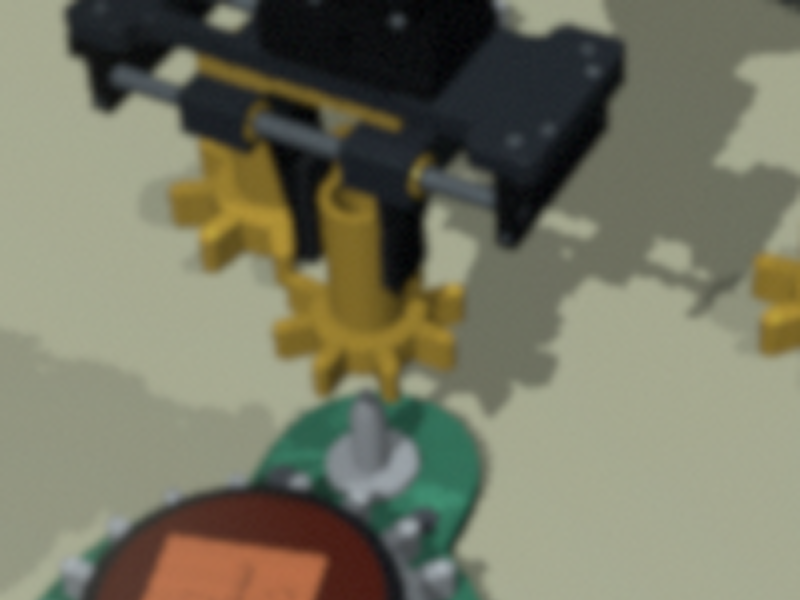

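View pics/t4.png

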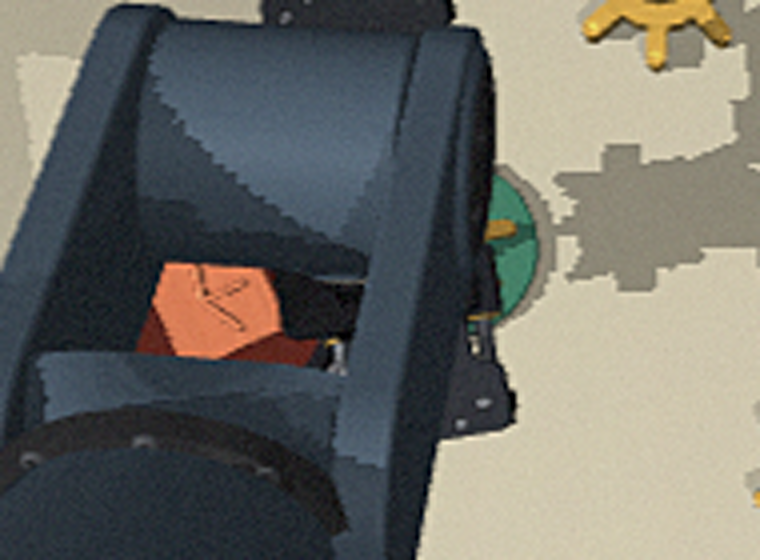

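Side crop: the gear hangs above the post, its axis about 2 px right of the post line (crop hub foot (365,320), tip (368,395)). In the top view the arm blocks the sight. A ~2 mm correction, then down to just above the tip for one look.

```bash
python3 -m handwheel '[[0.005,0.008,0,0],[0.005,0.008,0.04,0],[0.005,0.008,0.08,0],[0.005,0.008,0.083,0],[0.005,0.008,0.083,0],[0.005,0.008,0.083,0]]'
python3 - <<'E'
from h import *
np.set_printoptions(precision=4,suppress=True)
s=vision.camera("side")
o=robot.get_obs();p=o["position"];q=o["tool_rot"];R=2*np.arctan2(q[1],q[0]);print(p,q,np.degrees(R),o["time"],o["ft_force"],o["grip_width"])
save(s,"s5.png",(215,315,230,340),6)
zu=p[2]-.050
pp=gearpts(8,.0235,.0385,.0075,.016,.042)
v,f=fit([s],[sat(s)],*pp,p[:2],zu,8);print(v,f,"lateral",v[:2]@[-.788,-.616],"post -.4621")
E
```

```text
time: 6.07
position: [0.5203, 0.0894, 0.1152]
tool_rot: [0.638, 0.77, 0.0, 0.0]
ft_force: [0.3, -0.4, -2.8]
grip_width: 0.0288
grip_force: 29.8
[0.5205 0.0894 0.1154] [0.6378 0.7702 0.0004 0.0005] 100.75133105467928 6.1167 [ 1.245  -0.155  -2.0692] 0.028838867157617663
[0.5122 0.0941 0.1164] -0.20269990788629516 lateral -0.46153693573226 post -.4621
```

View pics/s5.png

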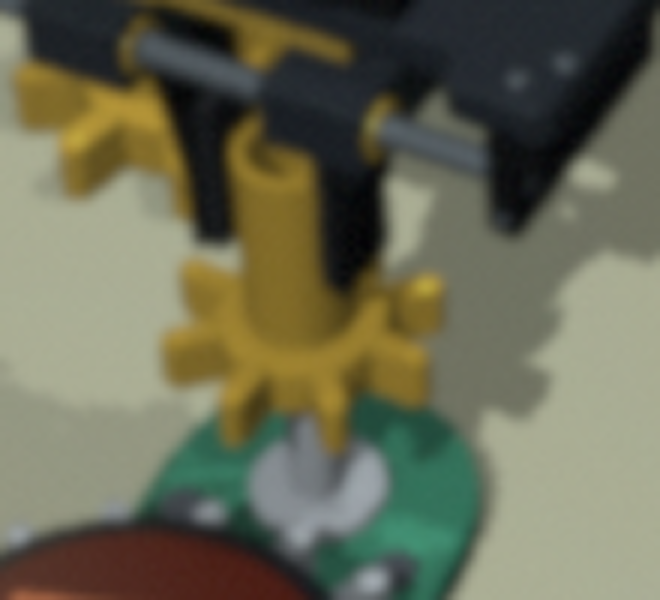

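Side crop: gear axis in line with the post (crop column ~305 for both), lateral error ~0.6 mm. Lowering onto the tip, watching the force.

```bash
python3 -m handwheel '[[0,0,0.015,0],[0,0,0.03,0],[0,0,0.045,0],[0,0,0.06,0],[0,0,0.06,0]]'; python3 -m handwheel '[[0,0,0.015,0],[0,0,0.03,0],[0,0,0.045,0],[0,0,0.05,0],[0,0,0.05,0]]'
```

```text
time: 6.53
position: [0.5191, 0.0893, 0.0957]
tool_rot: [0.638, 0.77, -0.001, -0.001]
ft_force: [-1.1, 0.4, -3.4]
grip_width: 0.0286
grip_force: 29.8
time: 6.95
position: [0.5195, 0.0894, 0.0811]
tool_rot: [0.638, 0.77, -0.0, -0.001]
ft_force: [-0.0, 0.3, -2.7]
grip_width: 0.0285
grip_force: 29.8
```

```bash
python3 -m handwheel '[[0,0,0.01,0],[0,0,0.02,0],[0,0,0.02,0],[0,0,0.02,0]]'
```

```text
time: 7.28
position: [0.5197, 0.0894, 0.0756]
tool_rot: [0.638, 0.77, -0.0, -0.0]
ft_force: [-0.4, 0.4, -2.8]
grip_width: 0.0282
grip_force: 29.8
```

No contact force 4 mm below the ring's tooth tops, so it has meshed. Going home.

```bash
python3 -m handwheel '[[0,0,0.01,0],[0,0,0.02,0],[0,0,0.025,0],[0,0,0.025,0]]';  python3 -m handwheel '[[0,0,0.003,0],[0,0,0.006,0],[0,0,0.007,0],[0,0,0.007,0]]'
```

```text
time: 7.62
position: [0.5196, 0.0894, 0.0678]
tool_rot: [0.638, 0.77, -0.0, -0.0]
ft_force: [0.1, -0.1, -2.1]
grip_width: 0.0284
grip_force: 29.8
time: 7.95
position: [0.5199, 0.0894, 0.0662]
tool_rot: [0.638, 0.77, 0.0, 0.0]
ft_force: [-0.5, 0.2, -2.4]
grip_width: 0.0286
grip_force: 29.8
```

```bash
python3 -m handwheel '[[0,0,0.003,0],[0,0,0.004,0],[0,0,0.004,0],[0,0,0.004,0]]'
```

```text
time: 8.28
position: [0.52, 0.0893, 0.0661]
tool_rot: [0.638, 0.77, 0.0, 0.0]
ft_force: [-1.8, 0.1, 5.4]
grip_width: 0.0286
grip_force: 29.8
```

Contact (+8 N) at the collar height, exactly where it should be. Releasing just enough to free it, then rising straight up.

```bash
python3 -m handwheel '[[0,0,0,0],[0,0,0,0],[0,0,0,0],[0,0,0,0],[0,0,0,0]]' 55
python3 -m handwheel '[[0,0,-0.03,0],[0,0,-0.08,0],[0,0,-0.18,0],[0,0,-0.3,0],[0,0,-0.4,0],[0,0,-0.5,0],[0,-0.1,-0.5,0],[0,-0.2,-0.5,0],[0,-0.3,-0.5,0],[0,-0.4,-0.5,0],[0,-0.5,-0.5,0],[0,-0.6,-0.5,0],[0,-0.6,-0.5,0]]'
python3 - <<'E'
from h import *
np.set_printoptions(precision=4,suppress=True)
s=vision.camera("side");t=vision.camera("top")
o=robot.get_obs();print(o["position"],o["time"],o["ft_force"],o["grip_width"])
im=np.zeros((600,800,3),np.uint8)
im[:480,:400]=cv2.resize(s["frame"][230:350,230:330],(400,480));im[:480,400:]=cv2.resize(t["frame"][200:296,190:270],(400,480))
cv2.imwrite("pics/f6.png",im[:,:,::-1])
pp=gearpts(8,.0235,.0385,.0075,.016,.042)
for c in(s,t):
  for zu in(.016,.030): print(zu,*fit([c],[sat(c)],*pp,[.5195,.087],zu,8))
E
```

```text
time: 8.7
position: [0.52, 0.0894, 0.0649]
tool_rot: [0.638, 0.77, 0.0, 0.0]
ft_force: [-0.7, -0.9, 0.7]
grip_width: 0.0469
grip_force: 0.0
time: 9.78
position: [0.335, 0.0565, 0.2144]
tool_rot: [0.638, 0.77, -0.003, -0.004]
ft_force: [-0.4, 0.1, 0.2]
grip_width: 0.0476
grip_force: 0.0
[0.3423 0.0558 0.2155] 9.8833 [ 0.5556 -0.538   0.2691] 0.04760407338465311
0.016 [0.5175 0.0905 0.1649] -0.2113202680015207
0.03 [0.5084 0.0999 0.1634] -0.2116880868399854
0.016 [0.5211 0.087  0.1591] -0.19030461222182476
0.03 [0.5199 0.0852 0.1582] -0.18398344027025304
```

View pics/f6.png

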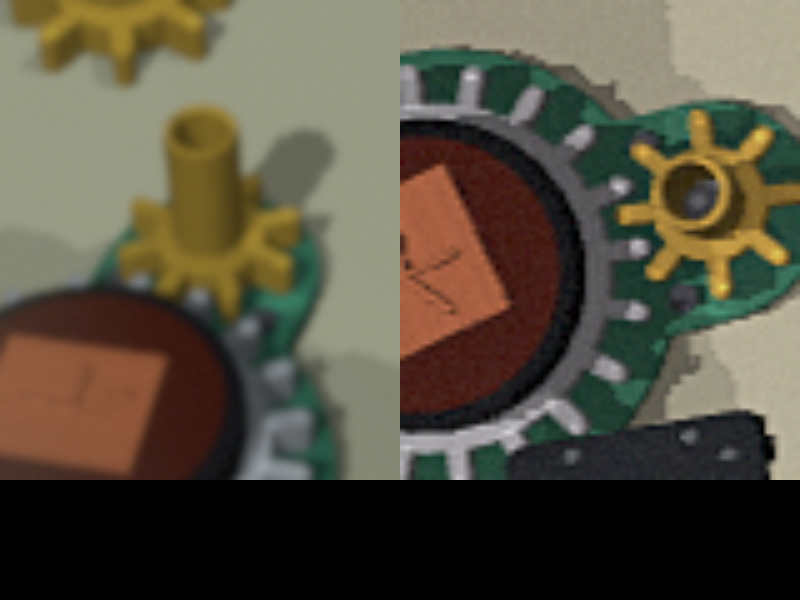

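The picture shows the gear upright on the post. Its tooth at crop (635,213) lies midway between two ring teeth, it sits at collar height, and the gripper is clear.

```bash
python3 -m handwheel '[[0,0,0,0],[0,0,0,0],[0,0,0,0]]'; python3 -c "
from rig import job
print(job.hand_in())"
```

```text
time: 10.13
position: [0.3445, 0.0557, 0.2152]
tool_rot: [0.638, 0.77, 0.0, 0.001]
ft_force: [0.8, -0.2, 0.6]
grip_width: 0.048
grip_force: 0.0
the job is handed in; nothing more can be done
None
```

The smallest brass pinion is meshed with the ring and sits fully home on the post's collar, released and with the gripper clear; the fine gear was left alone, and the job was handed in at about 10 s.

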